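Pull the routing template out from under the riser and hang it on its hook

TASK

The plywood routing template has been pushed under the low bench riser with its hanging tab out of reach. Press down on its exposed flat part and drag it back, flat on the grey base board, until the tab and its eye are completely out in front of the riser; then pick it up and hang it by the eye on the hook of the steel stand, so that it hangs straight down, free of the gripper. Leave the tape roll, the try square and the torch undisturbed.

Things in the scene. Friction and masses are not known exactly. Their poses are not given: they have to be found in the camera images.
- template: Loose plywood template, 10 mm thick, about 0.12 kg, lying flat on the base board. Body 90 mm (x) by 116 mm (y), too wide to grip, with a through window 24 (x) by 46 mm (y) centred at x = -20 mm; solid wood from x = -7 to 45 mm. At x = 45 mm a 34 mm wide tab starts, running along +x to a round eye. Overall x from -45 to 130 mm. Origin: under the centre of the 90 x 116 body; z up.
- template_tab (a point): Middle of the template's tab (x = 68 mm, mid thickness, 5 mm above the underside): the place to grip it, across its 34 mm width (along the template's y). Fingertips pressed on the template from above with about 10 to 20 N drag it along the base board.
- template_eye (a point): Centre of the eye at the end of the tab (x = 108 mm, mid thickness): ring of 44 mm outer diameter with a through hole of 24 mm diameter. Axes as the template's.
- riser: Low fixed plywood bridge, 150 mm deep (x), 220 mm wide (y), top at 53 mm, on a smooth grey base board 5 mm thick, 170 mm wide, from x = -300 to 75 mm; 34 mm clear between. Open in front and behind. Origin on the bench under the bridge's centre; bridge front edge at x = -75 mm, -x points out towards the robot. At the start the template's tab and eye lie under it, along +x within 0.1 rad.
- riser_front (a point): Middle of the riser's upper front edge (x = -75 mm, 53 mm above the bench). Axes as the riser's.
- stand: Fixed steel stand: base plate 110 x 130 x 10 mm, round post of 18 mm diameter, 274 mm high, at the origin (centre of the underside). A hook of 8 mm round wire leaves the post towards the stand's -x (towards the robot) at height 250 mm, runs level to 62 mm from the post's axis, then bends up; its tip is upright.
- hook_tip (a point): Upper end of the hook's upturned tip, 76 mm in front (-x) of the post's axis, 286 mm above the bench, 36 mm above the axis of the hook's level part. The tip is upright and 8 mm thick. Axes as the stand's.
- hook_seat (a point): Where the eye's centre should hang: 42 mm in front of the post's axis, 242 mm above the bench, 8 mm below the axis of the hook's level part.
- insulating_tape: Loose roll of tape, 66 mm diameter, 19 mm high, lying on the riser: leave. Origin under its centre.
- try_square: Loose try square, 200 x 120 x 18 mm, lying on the bench to the left: leave. Origin under the centre of its outline; the stock lies along its y at x = -85 mm, the blade along +x.
- torch: Loose black torch, 128 mm long along its y, 39 mm thick, lying on the white board at the right: leave. Origin under its middle.

How it is judged:
By the outcome, as a careful person would: the job done as asked, in the order asked, and still so for the second after the job is handed in, with the robot touching nothing.
It also fails if it takes over 72 s, if anything falls off the work surface, if the arm or the gripper's body presses on something with over 40 N, if the wrist force passes 120 N, or if a joint passes its speed limit or range.

ROBOT

A 6-joint arm with a two-finger parallel gripper is mounted at the origin on a cart in front of the work surface, level with it; the furniture and walls round the work are solid. World frame = base frame: x ahead of the robot, y to its left, z up, the work surface at z = 0. Lengths are in mm, angles in rad, forces in N, time in s.
With the tool pointing down it reaches from about 350 to 775 mm from the base axis. Payload 7.3 kg.
Tool frame: the origin (TCP) lies on the centre line of the jaws, within the pads' length; the fingertips stand 17 mm ahead of it and the grasp point (between the pads) lies 2 mm behind it; z points along the fingers, y is the line along which they close (so a half turn about z gives the same grasp; the last joint's range is limited). The gripper opens to 92 mm and grips with 3 to 60 N. Pads are 19 mm wide; open, the fingers measure 130 mm over their backs; the gripper's body (75 mm by 190 mm) begins 47 mm behind the grasp point.
Start: joints at [-1.389, 0.342, 1.524, -0, 1.275, -0.146], TCP at [169.052, -497.056, 243.741] pointing down, gripper open.
Joint ranges: [-2.53, 2.53], [-0.77, 2.02], [0.04, 2.7], [-1, 4.14], [0.28, 2.66], [-3.11, 3.11]. Speed limits (rad/s): [2.57, 2.57, 3.14, 3.14, 3.14, 3.14].

INTERFACE

Orientations are given as [roll, pitch, yaw] about the fixed x, y, z axes, in that order (R = Rz(yaw) Ry(pitch) Rx(roll)).
In Python, from plant import bot gives the robot as it stands. The module is installed in compiled form; this text tells all that it offers.
- The arm moves only by the shell command python3 -m pendant 'ROWS'. ROWS is JSON, a list of rows, each a list of 3 entries, a list of its own where there are three numbers: the shift along the world's x, y, z as a fraction of full scale, then the turn, a rotation vector about the world's x, y, z as a fraction of full scale, then the opening, from -1 (shut) to 1 (fully open), so that 0 is half open. In form: [[[tx, ty, tz], [rx, ry, rz], claw], ...]. A call has exactly 10 rows; each row shifts and turns the commanded pose from where the row before left it; what a row does not reach is not made up. Full scale, the value 1, is 30 mm for a shift and 0.12 rad for a turn. A row lasts 1/12 s, in which the tool goes at most 41.7 mm and 7.16 degrees, less where a joint would pass 70% of its speed; a pose out of reach is approached as far as the arm can. A call with a number of a shift or a turn outside -1 to 1 is refused whole. A call with a gripper value outside its range is refused whole. The fingers move at their own pace and stop on an object; the grip force is fixed at half the most. Time passes only in rows, so rows that do not move let the fingers close, or fill a call up. It gives the time, the measured TCP pose, the force, the opening and the grip force at its end, in the units of the state.
- bot.get_obs(): the state, without advancing time (a new reading comes with each control period).
- bot.capture(name): name is "scene" or "top"; returns the picture (480x640x3 uint8, blue, green, red); there is no depth.
- bot.camera_params(name): a dict with "fovy" (degrees; the focal length in pixels is half the picture's height over the tangent of half this angle, whatever the lens; pixels are square), "cx", "cy" (the principal point, pixels), "distortion" ([k1, k2, p1, p2, k3] as OpenCV has them; the pictures are not rectified), "camera_from_world" (4x4, takes a point from world to camera coordinates). Camera axes: x right, y down, z forward; pixel columns grow to the right and rows downward; lengths in mm; the calibration is good to about 2 mm. A picture is of the moment at which its call begins. camera_params takes no time and is no camera call.
- bot.close_job(): hands the job in; it is judged then, once.
The state is a dict: "time": time; "joint_positions": joint angles; "dq": joint speeds; "tau": joint torques, N m; "tool_pos": TCP position; "tcp_rot": TCP orientation; "contact_force": force on the tool from outside, world axes, zero at the start; "moment": the same for the moment, N m; "grip_width": finger opening in mm; "finger_force": force on a finger pad.
Only numpy, scipy, OpenCV 4.12 (cv2) and the standard library are available. Lean on these libraries where they do the work, as an engineer would, in place of code of your own. Each camera call takes 0.05 s, during which the arm holds its last target. There are 200 camera calls.

## Working session

There is one attempt and no reset: what is moved stays moved. The work goes in short steps, Python scripts to look and compute and a shell command to move; the robot and the scene stay as the last step left them, time stands still between calls to the robot, and variables do not carry over. Pictures are saved under pics/ and viewed, at most 10 in all, crops included, and the job is handed in when it is done.

```bash
mkdir -p pics; cat > h.py <<'E'
import numpy as np, cv2
from plant import bot
def cam(n):
    p=bot.camera_params(n); f=240/np.tan(np.radians(p['fovy'])/2)
    K=np.array([[f,0,p['cx']],[0,f,p['cy']],[0,0,1]]); return K,np.array(p['distortion'],float),np.array(p['camera_from_world'])
def pix2w(n,uv,z):
    K,d,T=cam(n); u=cv2.undistortPoints(np.array(uv,float).reshape(-1,1,2),K,d).reshape(-1,2)
    R,t=T[:3,:3],T[:3,3]; c=-R.T@t; out=[]
    for a in u:
        r=R.T@np.array([a[0],a[1],1]); out.append(c+r*(z-c[2])/r[2])
    return np.array(out)
def w2pix(n,P):
    K,d,T=cam(n); return cv2.projectPoints(np.array(P,float).reshape(-1,3),cv2.Rodrigues(T[:3,:3])[0],T[:3,3],K,d)[0].reshape(-1,2)
E
python3 - <<'E'
from h import *
np.set_printoptions(precision=1,suppress=True)
for n in('scene','top'):
    cv2.imwrite(f'pics/{n}0.png',bot.capture(n)); K,d,T=cam(n); print(n,K[0,0],d,-T[:3,:3].T@T[:3,3],T[:3,:3])
print(bot.get_obs())
E
```

```text
scene 459.0861251935559 [-0.  0.  0.  0.  0.] [ 21.4 617.2 757.8] [[-0.8 -0.6  0. ]
 [-0.4  0.4 -0.8]
 [ 0.5 -0.7 -0.5]]
top 494.07642415203134 [-0.  0.  0.  0.  0.] [-241.7  -72.3 1169.1] [[ 0.  -1.   0. ]
 [-0.8 -0.  -0.6]
 [ 0.6  0.  -0.8]]
{'time': 0.1, 'joint_positions': array([-1.4,  0.3,  1.5,  0. ,  1.3, -0.1]), 'dq': array([-0., -0., -0.,  0.,  0., -0.]), 'tau': array([  0. , -43.2, -24.5,   0.1,   0.1,  -0. ]), 'tool_pos': array([ 169. , -496.7,  243.1]), 'tcp_rot': array([-3.1, -0. ,  0.3]), 'contact_force': array([-0.1, -1. , -0.2]), 'moment': array([ 0., -0.,  0.]), 'finger_force': 0.0, 'grip_width': 91.42518705034475}
```

View pics/scene0.png

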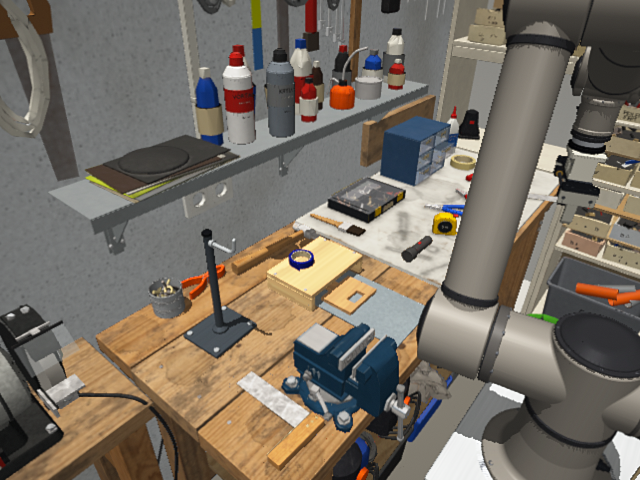

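View pics/top0.png

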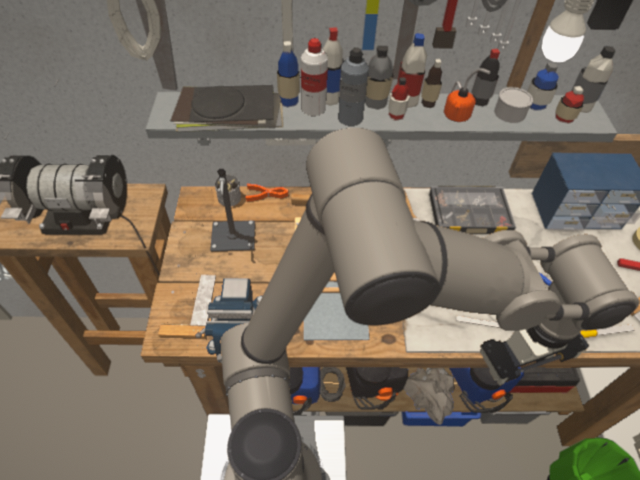

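Scene shows the template's body at about (350,295) in front of the riser (315,270), the stand at (215,330) with its hook near (225,245), and a vise at (345,370). In the top view the arm hides the template.

```bash
python3 - <<'E'
import cv2
a=cv2.imread('pics/scene0.png')
cv2.imwrite('pics/c1.png',cv2.resize(a[235:355,260:420],None,fx=5,fy=5,interpolation=cv2.INTER_CUBIC))
cv2.imwrite('pics/c2.png',cv2.resize(a[225:365,170:270],None,fx=4,fy=4,interpolation=cv2.INTER_CUBIC))
E
```

```text
(no output)
```

View pics/c1.png

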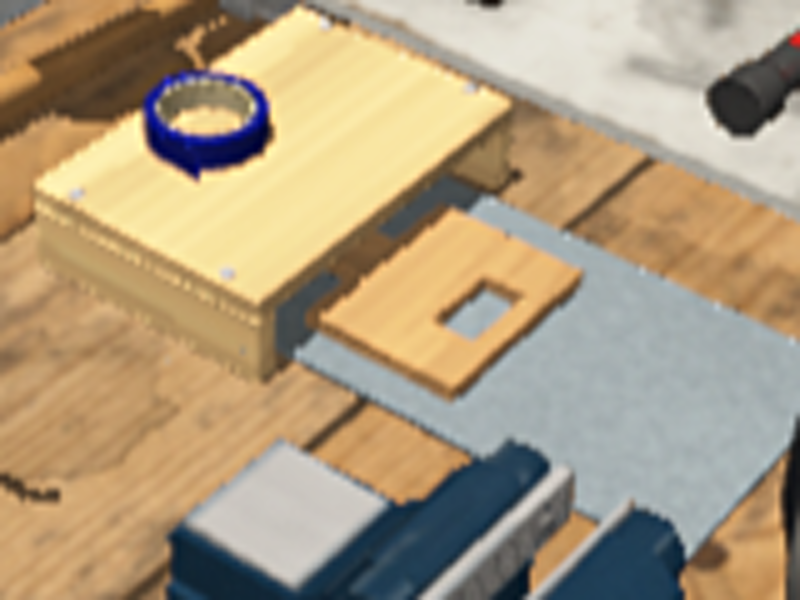

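View pics/c2.png

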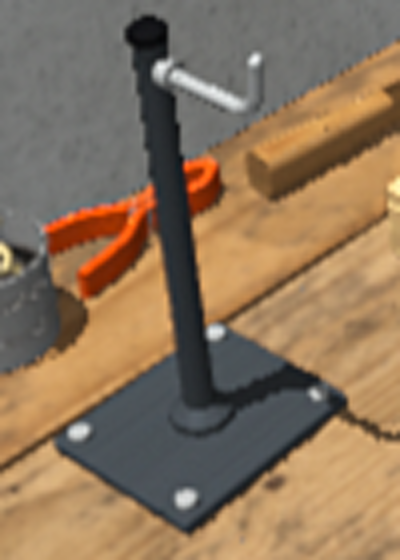

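The crop shows riser top corners at (512,100), (262,303), (38,188), (305,8), template top corners at (578,272), (455,388), (320,318), (455,212). The second crop shows the hook tip at (256,55) and plate corners at (60,440), (188,525), (343,398), (218,327).

```bash
python3 - <<'E'
from h import *
np.set_printoptions(precision=1,suppress=True)
c1=lambda L:np.array(L)/5+[260,235]
c2=lambda L:np.array(L)/4+[170,225]
def show(n,L,z):
    P=pix2w('scene',L,z); print(n,P[:,:2].tolist() if 0 else P[:,:2],'mean',P[:,:2].mean(0),'len',np.linalg.norm(np.roll(P,-1,0)-P,axis=1),'ang',[round(float(np.arctan2(*(b-a)[1::-1])),3) for a,b in zip(P,np.roll(P,-1,0))])
show('riser',c1([(512,100),(262,303),(38,188),(305,8)]),53)
show('templ',c1([(578,272),(455,388),(320,318),(455,212)]),15)
show('window',c1([(520,290),(474,335),(440,318),(482,280)]),15)
show('board',c1([(695,555),(800,340),(298,350)]),5)
show('plate',c2([(60,440),(188,525),(343,398),(218,327)]),10)
show('tip',c2([(256,55)]),286)
show('posttop',c2([(147,28)]),274)
show('tape',c1([(207,100)]),72)
show('vise',c1([(570,480),(520,445),(630,505),(680,520),(280,445),(390,505),(300,585)]),150)
E
```

```text
riser [[ 567.4 -254.5]
 [ 561.   -36.3]
 [ 706.4  -32.4]
 [ 710.8 -253.7]] mean [ 636.4 -144.2] len [218.3 145.4 221.4 143.4] ang [1.6, 0.027, -1.551, -3.136]
templ [[ 482.1 -195.4]
 [ 478.5  -82.8]
 [ 560.6  -81.3]
 [ 560.1 -195.5]] mean [ 520.3 -138.7] len [112.7  82.  114.2  78. ] ang [1.603, 0.018, -1.575, 3.141]
window [[ 496.7 -164.1]
 [ 494.2 -120.5]
 [ 514.8 -120.1]
 [ 516.1 -158.2]] mean [ 505.5 -140.7] len [43.7 20.6 38.1 20.3] ang [1.627, 0.02, -1.536, -2.844]
board [[ 337.1  -71.5]
 [ 373.  -233.3]
 [ 560.8  -64.5]] mean [ 423.6 -123.1] len [165.7 252.5 223.9] ang [-1.352, 0.732, -3.11]
plate [[725.  216.9]
 [620.3 212.3]
 [627.5  89.8]
 [730.6  95.2]] mean [675.9 153.6] len [104.8 122.8 103.2 121.8] ang [-3.098, -1.512, 0.053, 1.617]
tip [[603.2 147.4]] mean [603.2 147.4] len [0.] ang [0.0]
posttop [[677.5 153.8]] mean [677.5 153.8] len [0.] ang [0.0]
tape [[ 674.6 -126.9]] mean [ 674.6 -126.9] len [0.] ang [0.0]
vise [[332.3  58.1]
 [357.5  54.6]
 [307.9  54.8]
 [289.6  49.5]
 [427.6 113.7]
 [376.1 112.1]
 [376.6 164.3]] mean [352.5  86.7] len [ 25.4  49.5  19.1 152.2  51.5  52.2 115.1] ang [-0.139, 3.139, -2.859, 0.436, -3.111, 1.562, -1.966]
```

```bash
python3 -m pendant '[[[0.6,0.6,-0.2],[0,0,-0.13],0.3],[[0.6,0.6,-0.2],[0,0,-0.13],0.3],[[0.6,0.6,-0.2],[0,0,-0.13],0.3],[[0.6,0.6,-0.2],[0,0,-0.13],0.3],[[0.6,0.6,-0.2],[0,0,-0.13],0.3],[[0.6,0.6,-0.2],[0,0,-0.13],0.3],[[0.6,0.6,-0.2],[0,0,-0.13],0.3],[[0.6,0.6,-0.2],[0,0,-0.13],0.3],[[0.6,0.6,-0.2],[0,0,-0.13],0.3],[[0.6,0.6,-0.2],[0,0,-0.13],0.3]]'
python3 -m pendant '[[[0.62,0.6,-0.2],[0,0,-0.13],0.3],[[0.62,0.6,-0.2],[0,0,-0.13],0.3],[[0.62,0.6,-0.2],[0,0,-0.13],0.3],[[0.62,0.6,-0.2],[0,0,-0.13],0.3],[[0.62,0.6,-0.2],[0,0,-0.13],0.3],[[0.62,0.6,-0.2],[0,0,-0.13],0.3],[[0.62,0.6,-0.2],[0,0,-0.13],0.3],[[0.62,0.6,-0.2],[0,0,-0.13],0.3],[[0.62,0.6,-0.2],[0,0,-0.13],0.3],[[0.62,0.6,-0.2],[0,0,-0.13],0.3]]'
python3 - <<'E'
from h import *
o=bot.get_obs();print(o['joint_positions'],o['tool_pos'],o['tcp_rot'],o['contact_force'])
E
```

```text
time: 0.93
tool_pos: [349.6, -315.9, 183.2]
tcp_rot: [-3.141, 0.0, 0.171]
contact_force: [-0.1, -0.0, -0.8]
grip_width: 59.5
finger_force: 0.0
time: 1.77
tool_pos: [535.6, -135.9, 123.0]
tcp_rot: [-3.141, 0.001, 0.015]
contact_force: [0.4, -0.4, 0.8]
grip_width: 59.6
finger_force: 0.0
[-3.87105864e-01  5.14886012e-01  1.61024380e+00 -1.50489589e-04
  1.01730483e+00  1.16866033e+00] [ 535.62665186 -135.89872752  123.04040908] [-3.14138086e+00  8.24904498e-04  1.51093821e-02] [ 0.37324206 -0.39346346  0.78418354]
```

```bash
python3 -m pendant '[[[0,-0.02,-0.32],[0,0,0],0.3],[[0,-0.02,-0.32],[0,0,0],0.3],[[0,-0.02,-0.32],[0,0,0],0.3],[[0,-0.02,-0.32],[0,0,0],0.3],[[0,-0.02,-0.32],[0,0,0],0.3],[[0,0,-0.32],[0,0,0],0.3],[[0,0,-0.32],[0,0,0],0.3],[[0,0,-0.32],[0,0,0],0.3],[[0,0,-0.2],[0,0,0],0.3],[[0,0,0],[0,0,0],0.3]]'
python3 -m pendant '[[[0,0,-0.03],[0,0,0],0.3],[[0,0,-0.03],[0,0,0],0.3],[[0,0,-0.03],[0,0,0],0.3],[[0,0,-0.03],[0,0,0],0.3],[[0,0,-0.03],[0,0,0],0.3],[[0,0,-0.03],[0,0,0],0.3],[[0,0,0],[0,0,0],0.3],[[0,0,0],[0,0,0],0.3],[[0,0,0],[0,0,0],0.3],[[0,0,0],[0,0,0],0.3]]'
```

```text
time: 2.6
tool_pos: [534.2, -139.8, 39.4]
tcp_rot: [-3.141, 0.002, 0.016]
contact_force: [-0.1, 0.4, -0.2]
grip_width: 59.8
finger_force: 0.0
time: 3.43
tool_pos: [535.1, -140.1, 35.6]
tcp_rot: [3.141, -0.0, 0.016]
contact_force: [-0.5, 0.2, -0.6]
grip_width: 59.7
finger_force: 0.0
```

```bash
python3 -m pendant '[[[0,0,-0.03],[0,0,0],0.3],[[0,0,-0.03],[0,0,0],0.3],[[0,0,-0.03],[0,0,0],0.3],[[0,0,-0.02],[0,0,0],0.3],[[0,0,-0.02],[0,0,0],0.3],[[0,0,0],[0,0,0],0.3],[[0,0,0],[0,0,0],0.3],[[0,0,0],[0,0,0],0.3],[[0,0,0],[0,0,0],0.3],[[0,0,0],[0,0,0],0.3]]'
```

```text
time: 4.27
tool_pos: [535.0, -140.0, 32.3]
tcp_rot: [3.141, -0.0, 0.016]
contact_force: [-2.0, 1.0, 6.0]
grip_width: 59.4
finger_force: 3.2
```

```bash
python3 -m pendant '[[[0,0,-0.02],[0,0,0],0.3],[[0,0,-0.02],[0,0,0],0.3],[[0,0,0],[0,0,0],0.3],[[0,0,0],[0,0,0],0.3],[[0,0,0],[0,0,0],0.3],[[0,0,0],[0,0,0],0.3],[[0,0,0],[0,0,0],0.3],[[0,0,0],[0,0,0],0.3],[[0,0,0],[0,0,0],0.3],[[0,0,0],[0,0,0],0.3]]'
```

```text
time: 5.1
tool_pos: [535.1, -140.0, 32.2]
tcp_rot: [3.141, -0.001, 0.016]
contact_force: [-6.0, 1.5, 17.0]
grip_width: 60.0
finger_force: 8.2
```

```bash
python3 -m pendant '[[[-0.05,0,0],[0,0,0],0.3],[[-0.1,0,0],[0,0,0],0.3],[[-0.1,0,0],[0,0,0],0.3],[[-0.1,0,0],[0,0,0],0.3],[[-0.1,0,0],[0,0,0],0.3],[[-0.1,0,0],[0,0,0],0.3],[[-0.1,0,0],[0,0,0],0.3],[[-0.1,0,0],[0,0,0],0.3],[[-0.1,0,0],[0,0,0],0.3],[[-0.05,0,0],[0,0,0],0.3]]'
python3 - <<'E'
from h import *
a=bot.capture('scene');cv2.imwrite('pics/d1.png',cv2.resize(a[235:355,260:420],None,fx=5,fy=5,interpolation=cv2.INTER_CUBIC))
E
```

```text
time: 5.93
tool_pos: [510.7, -141.1, 32.3]
tcp_rot: [3.139, -0.007, 0.015]
contact_force: [4.7, -0.1, 8.6]
grip_width: 59.6
finger_force: 4.0
```

View pics/d1.png

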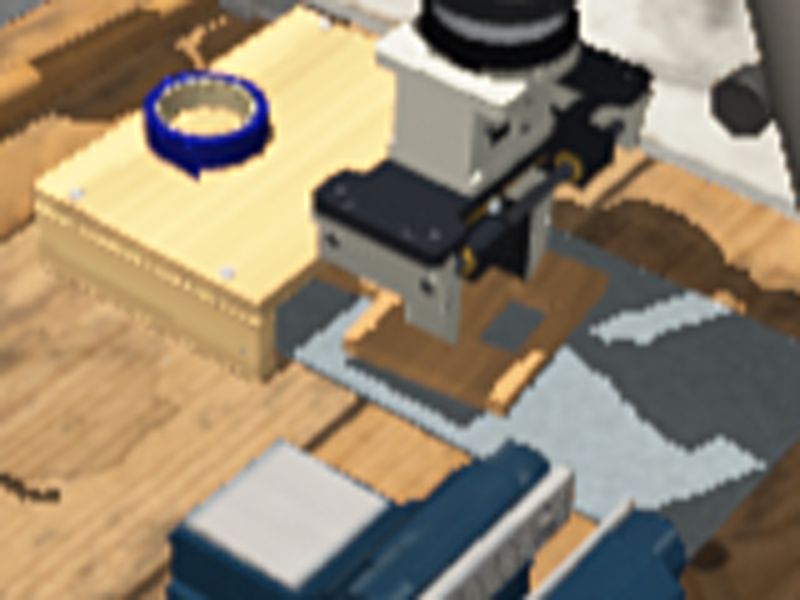

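The template follows: its near-left corner moved from (455,393) to about (497,410), with the fingers on solid wood beside the window. I continue the drag.

```bash
python3 -m pendant '[[[-0.05,0,-0.02],[0,0,0],0.3],[[-0.12,0,0],[0,0,0],0.3],[[-0.12,0,0],[0,0,0],0.3],[[-0.12,0,0],[0,0,0],0.3],[[-0.12,0,0],[0,0,0],0.3],[[-0.12,0,0],[0,0,0],0.3],[[-0.12,0,0],[0,0,0],0.3],[[-0.12,0,0],[0,0,0],0.3],[[-0.12,0,0],[0,0,0],0.3],[[-0.12,0,0],[0,0,0],0.3]]'
python3 -m pendant '[[[-0.12,0,0],[0,0,0],0.3],[[-0.12,0,0],[0,0,0],0.3],[[-0.12,0,0],[0,0,0],0.3],[[-0.12,0,0],[0,0,0],0.3],[[-0.12,0,0],[0,0,0],0.3],[[-0.12,0,0],[0,0,0],0.3],[[-0.12,0,0],[0,0,0],0.3],[[-0.12,0,0],[0,0,0],0.3],[[-0.12,0,0],[0,0,0],0.3],[[-0.05,0,0],[0,0,0],0.3]]'
```

```text
time: 6.82
tool_pos: [478.1, -141.6, 32.2]
tcp_rot: [3.138, -0.01, 0.015]
contact_force: [5.4, -1.5, 12.0]
grip_width: 59.6
finger_force: 6.0
time: 7.65
tool_pos: [444.3, -141.9, 32.2]
tcp_rot: [3.137, -0.01, 0.015]
contact_force: [7.3, 0.0, 13.0]
grip_width: 59.8
finger_force: 6.5
```

```bash
python3 -m pendant '[[[-0.12,0,0],[0,0,0],0.3],[[-0.12,0,0],[0,0,0],0.3],[[-0.12,0,0],[0,0,0],0.3],[[-0.12,0,0],[0,0,0],0.3],[[-0.12,0,0],[0,0,0],0.3],[[-0.12,0,0],[0,0,0],0.3],[[-0.12,0,0],[0,0,0],0.3],[[0,0,0],[0,0,0],0.3],[[0,0,0],[0,0,0],0.3],[[0,0,0],[0,0,0],0.3]]'
python3 -m pendant '[[[0,0,0.1],[0,0,0],0.3],[[0,0,0.2],[0,0,0],0.3],[[0,0,0.5],[0,0,0],0.3],[[0,0,0.7],[0,0,0],0.3],[[0,0,0.7],[0,0,0],0.3],[[0,0,0.7],[0,0,0],0.3],[[0,0,0.7],[0,0,0],0.3],[[0,0,0.7],[0,0,0],0.3],[[0,0,0.3],[0,0,0],0.3],[[0,0,0],[0,0,0],0.3]]'
python3 - <<'E'
from h import *
a=bot.capture('scene');cv2.imwrite('pics/d2.png',cv2.resize(a[235:355,260:420],None,fx=5,fy=5,interpolation=cv2.INTER_CUBIC))
o=bot.get_obs();print(o['joint_positions'],o['tool_pos'],o['tcp_rot'])
E
```

```text
time: 8.48
tool_pos: [419.0, -142.1, 32.2]
tcp_rot: [3.137, -0.009, 0.015]
contact_force: [4.9, -2.2, 16.3]
grip_width: 59.9
finger_force: 8.3
time: 9.32
tool_pos: [415.8, -140.4, 169.5]
tcp_rot: [3.14, -0.003, 0.016]
contact_force: [-0.2, -0.6, -0.3]
grip_width: 60.0
finger_force: 0.0
[-5.00661099e-01  2.69245319e-01  1.86372430e+00 -1.54507295e-04
  1.00736539e+00  1.05435143e+00] [ 415.12623454 -140.0969922   168.10146401] [ 3.14085796e+00 -1.02906962e-03  1.58666145e-02]
```

View pics/d2.png

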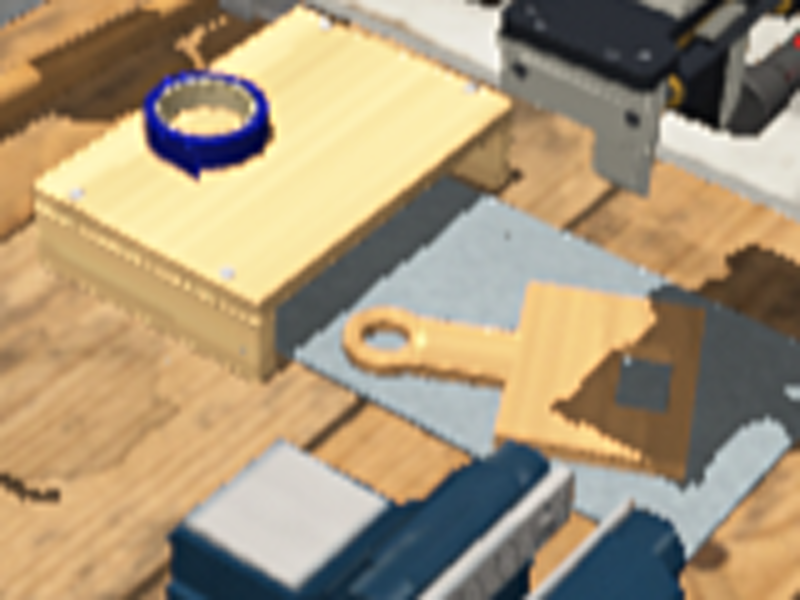

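The template is out and turned: eye centre at (386,338), body corners at (530,283), (703,308), (688,475), (497,440).

```bash
python3 - <<'E'
from h import *
np.set_printoptions(precision=1,suppress=True)
c1=lambda L:np.array(L)/5+[260,235]
P=pix2w('scene',c1([(386,338),(530,283),(703,308),(688,475),(497,440),(645,385),(358,318)]),15);print(P)
a=P[1:5,:2].mean(0);d=P[0,:2]-a;print(a,np.linalg.norm(d),np.arctan2(d[1],d[0]))
q=(P[1]+P[4])/2-(P[2]+P[3])/2;print(np.arctan2(q[1],q[0]),np.linalg.norm(q)); s=P[4]-P[1];print(np.arctan2(s[1],s[0])-np.pi/2,np.linalg.norm(s))
th=np.arctan2(d[1],d[0]);print('tab',P[0,:2]-40*np.array([np.cos(th),np.sin(th)]))
E
```

```text
[[ 526.2  -90.5   15. ]
 [ 496.  -172.1   15. ]
 [ 418.  -212.2   15. ]
 [ 361.5 -103.8   15. ]
 [ 442.3  -66.2   15. ]
 [ 409.6 -143.8   15. ]
 [ 546.1  -93.6   15. ]]
[ 429.4 -138.6] 108.0197583479514 0.46112433273315706
0.4555346743974532 88.412392049814
0.46918484751464273 118.74635422193074
tab [ 490.3 -108.3]
```

```bash
python3 -m pendant '[[[0.25,0.107,-0.36],[0,0,0.37],0.52],[[0.25,0.107,-0.36],[0,0,0.37],0.52],[[0.25,0.107,-0.36],[0,0,0.37],0.52],[[0.25,0.107,-0.36],[0,0,0.37],0.52],[[0.25,0.107,-0.36],[0,0,0.37],0.52],[[0.25,0.107,-0.36],[0,0,0.37],0.52],[[0.25,0.107,-0.36],[0,0,0.37],0.52],[[0.25,0.107,-0.36],[0,0,0.37],0.52],[[0.25,0.107,-0.36],[0,0,0.37],0.52],[[0.25,0.107,-0.36],[0,0,0.37],0.52]]'
python3 - <<'E'
from h import *
a=bot.capture('scene');cv2.imwrite('pics/d3.png',cv2.resize(a[235:355,260:420],None,fx=5,fy=5,interpolation=cv2.INTER_CUBIC))
o=bot.get_obs();print(o['joint_positions'],o['tool_pos'],o['tcp_rot'])
E
```

```text
time: 10.2
tool_pos: [489.1, -107.3, 57.4]
tcp_rot: [-3.139, 0.002, 0.462]
contact_force: [0.1, -0.0, 0.6]
grip_width: 69.5
finger_force: 0.0
[-3.67969002e-01  5.39124255e-01  1.81339111e+00  2.89047792e-04
  7.94222252e-01  7.37901744e-01] [ 489.34209731 -106.70763988   55.79328548] [-3.13764795  0.00330943  0.464729  ]
```

View pics/d3.png

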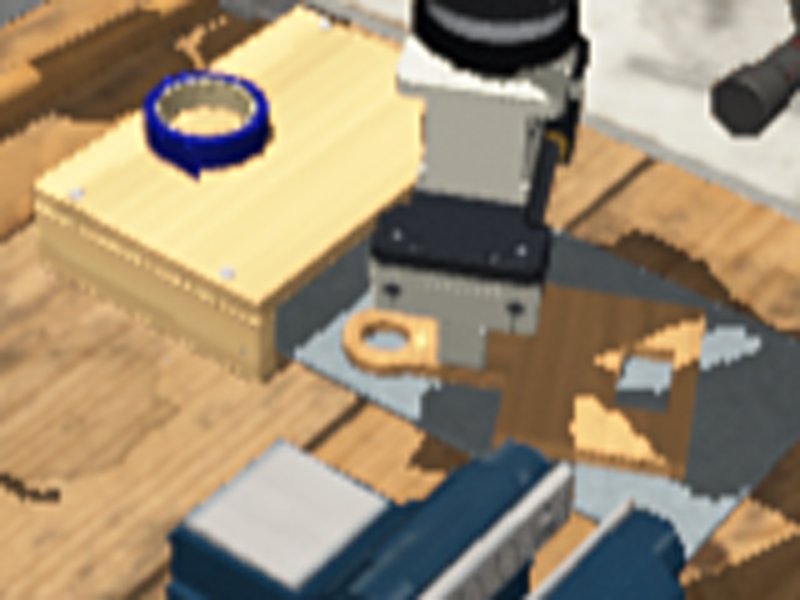

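The fingers straddle the tab, with the near finger at (465,350) between the eye and body; I go down and grip.

```bash
python3 -m pendant '[[[0,0,-0.15],[0,0,0],0.52],[[0,0,-0.15],[0,0,0],0.52],[[0,0,-0.15],[0,0,0],0.52],[[0,0,-0.15],[0,0,0],0.52],[[0,0,-0.15],[0,0,0],0.52],[[0,0,-0.15],[0,0,0],0.52],[[0,0,-0.12],[0,0,0],0.52],[[0,0,0],[0,0,0],0.52],[[0,0,0],[0,0,0],0.52],[[0,0,0],[0,0,0],0.52]]'
python3 -m pendant '[[[0,0,0],[0,0,0],-0.6],[[0,0,0],[0,0,0],-0.6],[[0,0,0],[0,0,0],-0.6],[[0,0,0],[0,0,0],-0.6],[[0,0,0],[0,0,0],-0.6],[[0,0,0],[0,0,0],-0.6],[[0,0,0],[0,0,0],-0.6],[[0,0,0],[0,0,0],-0.6],[[0,0,0],[0,0,0],-0.6],[[0,0,0],[0,0,0],-0.6]]'
```

```text
time: 11.08
tool_pos: [490.2, -108.0, 29.4]
tcp_rot: [3.141, -0.0, 0.46]
contact_force: [0.2, -0.5, 0.4]
grip_width: 69.6
finger_force: 0.0
time: 11.92
tool_pos: [490.2, -108.0, 29.3]
tcp_rot: [3.141, -0.0, 0.46]
contact_force: [0.2, -0.4, 0.7]
grip_width: 32.7
finger_force: 29.9
```

Gripped too high (tip at z≈12); I reopen and go 5.4 mm lower.

```bash
python3 -m pendant '[[[0,0,0],[0,0,0],0.3],[[0,0,0],[0,0,0],0.3],[[0,0,0],[0,0,0],0.3],[[0,0,0],[0,0,0],0.3],[[0,0,-0.06],[0,0,0],0.3],[[0,0,-0.06],[0,0,0],0.3],[[0,0,-0.06],[0,0,0],0.3],[[0,0,0],[0,0,0],0.3],[[0,0,0],[0,0,0],0.3],[[0,0,0],[0,0,0],0.3]]'
python3 -m pendant '[[[0,0,0],[0,0,0],-0.6],[[0,0,0],[0,0,0],-0.6],[[0,0,0],[0,0,0],-0.6],[[0,0,0],[0,0,0],-0.6],[[0,0,0],[0,0,0],-0.6],[[0,0,0],[0,0,0],-0.6],[[0,0,0],[0,0,0],-0.6],[[0,0,0],[0,0,0],-0.6],[[0,0,0],[0,0,0],-0.6],[[0,0,0],[0,0,0],-0.6]]'
```

```text
time: 12.75
tool_pos: [490.0, -107.9, 23.8]
tcp_rot: [3.142, 0.0, 0.46]
contact_force: [-0.2, -0.1, -1.1]
grip_width: 59.4
finger_force: 0.0
time: 13.58
tool_pos: [490.1, -108.0, 23.9]
tcp_rot: [3.141, -0.0, 0.46]
contact_force: [0.1, -0.1, 0.6]
grip_width: 33.7
finger_force: 29.8
```

```bash
python3 -m pendant '[[[0,0,0.1],[0,0,0],-0.6],[[0,0,0.2],[0,0,0],-0.6],[[0,0,0.4],[0,0,0],-0.6],[[0,0,0.6],[0,0,0],-0.6],[[0,0,0.7],[0,0,0],-0.6],[[0,0,0.7],[0,0,0],-0.6],[[0,0,0.7],[0,0,0],-0.6],[[0,0,0.7],[0,0,0],-0.6],[[0,0,0.7],[0,0,0],-0.6],[[0,0,0.7],[0,0,0],-0.6]]'
python3 -m pendant '[[[0,0,0.7],[0.13,-0.26,0],-0.6],[[0,0,0.7],[0.26,-0.52,0],-0.6],[[0,0,0.7],[0.26,-0.52,0],-0.6],[[0,0,0.7],[0.26,-0.52,0],-0.6],[[0,0,0.7],[0.26,-0.52,0],-0.6],[[0,0,0.7],[0.26,-0.52,0],-0.6],[[0,0,0.4],[0.26,-0.52,0],-0.6],[[0,0,0.2],[0.13,-0.26,0],-0.6],[[0,0,0],[0,0,0],-0.6],[[0,0,0],[0,0,0],-0.6]]'
python3 - <<'E'
from h import *
from scipy.optimize import least_squares
from scipy.spatial.transform import Rotation as Ro
a=bot.capture('scene');cv2.imwrite('pics/d4.png',cv2.resize(a[100:340,240:560],None,fx=2.5,fy=2.5,interpolation=cv2.INTER_CUBIC))
o=bot.get_obs();print(o['joint_positions'].round(4).tolist(),o['tool_pos'],o['tcp_rot'],o['contact_force'])
D=[([-1.389,.342,1.524,0,1.275,-.146],(169.05,-497.06,243.74),None),([-.3871,.51489,1.61024,0,1.0173,1.16866],(535.63,-135.9,123.04),None),
([-.50066,.26925,1.86372,0,1.00737,1.05435],(415.13,-140.1,168.1),None),([-.36797,.53912,1.81339,0,.79422,.7379],(489.34,-106.7,55.8),None),
(o['joint_positions'],o['tool_pos'],o['tcp_rot'])]
def fk(p,q):
    d,A,h,L1,L2,L3=p; Rz=lambda t:Ro.from_euler('z',t);Ry=lambda t:Ro.from_euler('y',t)
    R=Rz(q[0]);x=R.apply([A,d,h]);R=R*Ry(q[1]);x=x+R.apply([0,0,L1]);R=R*Ry(q[2]);x=x+R.apply([0,0,L2])
    R=R*Rz(q[3])*Ry(q[4]);x=x+R.apply([0,0,L3]);R=R*Rz(q[5]);return x,R
f=lambda p:np.concatenate([fk(p,q)[0]-np.array(x) for q,x,_ in D])
s=least_squares(f,[76,0,150,500,500,300]);print(s.x.round(1),f(s.x).round(1))
print(fk(s.x,D[-1][0])[1].as_euler('xyz'),D[-1][2], fk(s.x,D[1][0])[1].as_euler('xyz'))
E
```

```text
time: 14.42
tool_pos: [489.7, -107.8, 190.4]
tcp_rot: [3.141, -0.0, 0.46]
contact_force: [-0.0, 0.1, -0.1]
grip_width: 33.5
finger_force: 29.8
time: 15.25
tool_pos: [489.5, -108.2, 333.0]
tcp_rot: [-3.14, -0.487, 0.459]
contact_force: [-0.2, 1.2, -0.8]
grip_width: 33.6
finger_force: 29.8
[-0.6306, 0.0683, 1.7251, 0.4719, 1.1544, 0.3292] [ 489.69335775 -107.9438472   332.65728552] [-3.13946156 -0.48684744  0.45904217] [-0.17813173  0.38219271  0.01985368]
[ 76.4  -3.  219.7 463.4 375.2 300.6] [-1.4  7.8  2.8 -3.1  1.3  1.9  5.9 -3.1 -2.3  4.3 -1.7 -3.3 -0.2 -0.1
  0.9]
[ 2.65474427e+00 -1.88348458e-03  2.03083552e+00] [-3.13946156 -0.48684744  0.45904217] [-3.14082210e+00 -3.27724909e-04  1.58583253e+00]
```

View pics/d4.png

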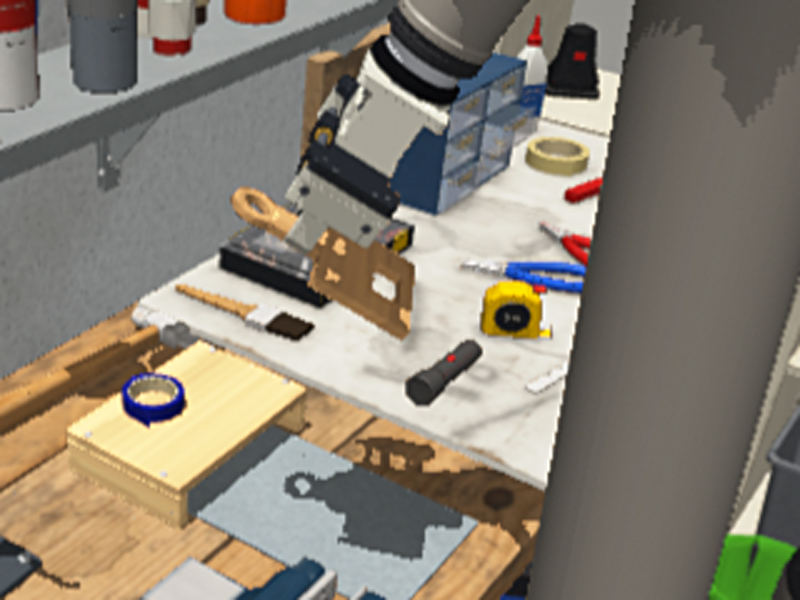

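The template is held firmly, tilted up with the eye at (262,205). I fit the arm model and check joint ranges along the hanging path.

```bash
cat > k.py <<'E'
from h import *
from scipy.optimize import least_squares
from scipy.spatial.transform import Rotation as Ro
p=[76.4,-3,219.7,463.4,375.2,300.6]
lo=np.array([-2.53,-.77,.04,-1,.28,-3.11]);hi=np.array([2.53,2.02,2.7,4.14,2.66,3.11])
def fk(q):
    d,A,h,L1,L2,L3=p; Rz=lambda t:Ro.from_euler('z',t);Ry=lambda t:Ro.from_euler('y',t)
    R=Rz(q[0]);x=R.apply([A,d,h]);R=R*Ry(q[1]);x=x+R.apply([0,0,L1]);R=R*Ry(q[2]);x=x+R.apply([0,0,L2])
    R=R*Rz(q[3])*Ry(q[4]);x=x+R.apply([0,0,L3]);return x,R*Rz(q[5])*Rz(np.pi/2)
def pose(E,al,psi,off=(40,0,13.9)):  # eye centre -> TCP
    R=Ro.from_euler('z',psi)*Ro.from_euler('y',-al)*Ro.from_euler('x',np.pi)
    return np.array(E)-R.apply(off),R
def ik(x,R,q0):
    f=lambda q:np.r_[(fk(q)[0]-x)/300,(R.inv()*fk(q)[1]).as_rotvec()]
    s=least_squares(f,np.clip(q0,lo+1e-6,hi-1e-6),bounds=(lo,hi));return s.x,np.abs(s.fun).max()
E
python3 - <<'E'
from k import *
np.set_printoptions(precision=2,suppress=True)
o=bot.get_obs();q=o['joint_positions'];x,R=fk(q);print(x-o['tool_pos'],R.as_euler('xyz'),o['tcp_rot'])
post=np.array([677,153.7]);u=np.array([np.cos(.065),np.sin(.065)])
E=lambda r,z:np.r_[post-r*u,z]
for psi in(.3,.45,.6,-.3):
    qq=q.copy();print('psi',psi)
    if psi<0: qq=np.array([.1,.1,1.6,-.4,1.2,.3])
    W=[(E(76,312),.4),(E(76,264),.4),(E(72,256),.8),(E(66,250),1.0),(E(60,246),1.2),(E(54,244),1.4),(E(50,244),1.55)]
    x0,R0=o['tool_pos'],Ro.from_euler('xyz',o['tcp_rot'])
    prev=None
    for e,al in W:
        for k in np.linspace(0,1,6)[1:]:
            ee,aa=(e,al) if prev is None else (prev[0]+(e-prev[0])*k,prev[1]+(al-prev[1])*k)
            x,R=pose(ee,aa,psi);qq,r=ik(x,R,qq)
        prev=(e,al);print(al,x,qq,'res %.3f'%r)
E
```

```text
[-0.16 -0.13  0.85] [-3.14 -0.49  0.46] [-3.14 -0.49  0.46]
psi 0.3
0.4 [560.79 136.28 309.23] [0.06 0.2  1.61 0.12 0.95 1.28] res 0.000
0.4 [560.79 136.28 261.23] [0.06 0.23 1.7  0.13 0.82 1.26] res 0.000
0.8 [569.   137.84 236.99] [-0.02  0.15  2.08  1.03  0.28  0.33] res 0.013
1.0 [579.32 139.57 223.85] [-0.03  0.21  2.23  2.32  0.39 -0.98] res 0.000
1.2 [590.9  141.69 213.76] [-0.05  0.34  2.34  2.66  0.77 -1.34] res 0.000
1.4 [603.53 144.14 206.94] [-0.06  0.52  2.38  2.75  1.17 -1.48] res 0.000
1.55 [613.03 146.1  204.3 ] [-0.06  0.67  2.37  2.78  1.45 -1.53] res 0.000
psi 0.45
0.4 [563.11 130.38 309.23] [0.01 0.21 1.6  0.2  0.98 1.05] res 0.000
0.4 [563.11 130.38 261.23] [0.01 0.24 1.69 0.22 0.86 1.01] res 0.000
0.8 [571.08 132.56 236.99] [-0.1   0.17  2.06  1.13  0.43  0.07] res 0.000
1.0 [581.15 134.92 223.85] [-0.15  0.23  2.2   1.93  0.53 -0.76] res 0.000
1.2 [592.41 137.86 213.76] [-0.18  0.35  2.3   2.31  0.83 -1.19] res 0.000
1.4 [604.66 141.28 206.94] [-0.19  0.53  2.35  2.45  1.19 -1.4 ] res 0.000
1.55 [613.84 144.05 204.3 ] [-0.19  0.67  2.34  2.5   1.44 -1.49] res 0
[... 373 characters left out ...]
.07] res 0.000
1.4 [606.2  138.62 206.94] [-0.29  0.55  2.28  2.18  1.21 -1.31] res 0.000
1.55 [614.95 142.14 204.3 ] [-0.28  0.68  2.27  2.25  1.43 -1.42] res 0.000
psi -0.3
0.4 [560.79 161.25 309.23] [ 0.25  0.26  1.53 -0.24  1.02  2.22] res 0.000
0.4 [560.79 161.25 261.23] [ 0.25  0.29  1.62 -0.26  0.9   2.26] res 0.000
0.8 [569.   160.21 236.99] [ 0.36  0.26  1.92 -1.    0.54  3.01] res 0.026
1.0 [579.32 159.26 223.85] [ 0.35  0.27  1.89 -1.    0.52  2.99] res 0.209
1.2 [590.9  157.91 213.76] [ 0.32  0.27  1.86 -1.    0.49  2.96] res 0.386
1.4 [603.53 156.25 206.94] [ 0.27  0.27  1.85 -1.    0.41  2.9 ] res 0.554
1.55 [613.03 154.8  204.3 ] [ 0.21  0.24  1.87 -1.    0.29  2.82] res 0.663
```

```bash
cat > plan.py <<'E'
from k import *
np.set_printoptions(precision=3,suppress=True)
post=np.array([677,153.7]);u=np.array([np.cos(.065),np.sin(.065)])
E=lambda r,z:np.r_[post-r*u,z]
W=[(E(76,318),.4),(E(76,264),.4),(E(72,256),.8),(E(66,250),1.0),(E(58,246),1.2),(E(52,245),1.3)]
E
python3 - <<'E'
from plan import *
for z in(80,110,140,170,200):
    c=pix2w('scene',np.array([(280,445),(390,505),(300,585),(630,505)])/5+[260,235],z);print(z,w2pix('top',c).round(0).tolist(),c[0,:2])
o=bot.get_obs();q=o['joint_positions'];x0=o['tool_pos'];R0=Ro.from_euler('xyz',o['tcp_rot'])
for e,al in W:
    x,R=pose(e,al,.6)
    for k in(.25,.5,.75,1): q,r=ik(x0+(x-x0)*k,Ro.from_rotvec((R*R0.inv()).as_rotvec()*k)*R0,q)
    print(al,x.round(1),'d',((x-x0)/30),'rot',(R*R0.inv()).as_rotvec()/.12,'q',q,'%.3f'%r, 'wrist',(x-R.apply([0,0,300])).round()); x0,R0=x,R
E
```

```text
80 [[257.0, 280.0], [257.0, 299.0], [234.0, 299.0], [281.0, 326.0]] [474.336  55.749]
110 [[246.0, 280.0], [245.0, 299.0], [223.0, 298.0], [268.0, 325.0]] [454.29   80.598]
140 [[235.0, 280.0], [233.0, 298.0], [211.0, 298.0], [255.0, 324.0]] [434.244 105.447]
170 [[222.0, 280.0], [221.0, 298.0], [199.0, 298.0], [242.0, 323.0]] [414.198 130.297]
200 [[209.0, 280.0], [207.0, 298.0], [186.0, 297.0], [227.0, 322.0]] [394.152 155.146]
0.4 [566.3 124.9 315.2] d [ 2.553  7.762 -0.581] rot [-0.38   0.617  1.166] q [-0.038  0.225  1.559  0.271  1.047  0.834] 0.000 wrist [470.  59. 592.]
0.4 [566.3 124.9 261.2] d [ 0.   0.  -1.8] rot [0. 0. 0.] q [-0.038  0.258  1.666  0.297  0.912  0.787] 0.000 wrist [470.  59. 538.]
0.8 [573.9 127.7 237. ] d [ 0.255  0.092 -0.808] rot [ 1.882 -2.751  0.   ] q [-0.179  0.202  2.019  1.118  0.595 -0.072] 0.000 wrist [396.   6. 446.]
1.0 [583.6 130.6 223.9] d [ 0.324  0.098 -0.438] rot [ 0.941 -1.376 -0.   ] q [-0.238  0.265  2.151  1.671  0.68  -0.669] 0.000 wrist [375. -12. 386.]
1.2 [596.5 134.4 213.8] d [ 0.427  0.128 -0.337] rot [ 0.941 -1.376  0.   ] q [-0.275  0.388  2.236  2.014  0.914 -1.07 ] 0.000 wrist [366. -23. 322.]
1.3 [605.2 136.7 210.2] d [ 0.292  0.076 -0.119] rot [ 0.471 -0.688  0.   ] q [-0.283  0.468  2.253  2.114  1.054 -1.2  ] 0.000 wrist [367. -27. 290.]
```

```bash
python3 -m pendant '[[[0.13,0.39,0],[-0.02,0.03,0.06],-0.6],[[0.13,0.39,0],[-0.02,0.03,0.06],-0.6],[[0.13,0.39,0],[-0.02,0.03,0.06],-0.6],[[0.13,0.39,0],[-0.02,0.03,0.06],-0.6],[[0.13,0.39,0],[-0.02,0.03,0.06],-0.6],[[0.13,0.39,0],[-0.02,0.03,0.06],-0.6],[[0.13,0.39,0],[-0.02,0.03,0.06],-0.6],[[0.13,0.39,0],[-0.02,0.03,0.06],-0.6],[[0.13,0.39,0],[-0.02,0.03,0.06],-0.6],[[0.13,0.39,0],[-0.02,0.03,0.06],-0.6]]'
python3 -m pendant '[[[0.13,0.43,0],[-0.02,0.03,0.06],-0.6],[[0.13,0.43,0],[-0.02,0.03,0.06],-0.6],[[0.13,0.43,0],[-0.02,0.03,0.06],-0.6],[[0.13,0.43,0],[-0.02,0.03,0.06],-0.6],[[0.13,0.43,-0.1],[-0.02,0.03,0.06],-0.6],[[0.13,0.43,-0.1],[-0.02,0.03,0.06],-0.6],[[0.13,0.43,-0.1],[-0.02,0.03,0.06],-0.6],[[0.13,0.43,-0.1],[-0.02,0.03,0.06],-0.6],[[0.13,0.43,-0.1],[-0.02,0.03,0.06],-0.6],[[0.1,0,0],[0,0,0.06],-0.6]]'
python3 -m pendant '[[[0,0,0],[0,0,0],-0.6],[[0,0,0],[0,0,0],-0.6],[[0,0,0],[0,0,0],-0.6],[[0,0,0],[0,0,0],-0.6],[[0,0,0],[0,0,0],-0.6],[[0,0,0],[0,0,0],-0.6],[[0,0,0],[0,0,0],-0.6],[[0,0,0],[0,0,0],-0.6],[[0,0,0],[0,0,0],-0.6],[[0,0,0],[0,0,0],-0.6]]'
python3 - <<'E'
from h import *
a=bot.capture('scene');b=bot.capture('top');cv2.imwrite('pics/full_s.png',a);cv2.imwrite('pics/full_t.png',b)
print(w2pix('scene',[[602,148.5,286],[602,148.5,318]]),w2pix('top',[[602,148.5,286],[602,148.5,318]]))
A=cv2.resize(a[190:290,180:280],None,fx=4,fy=4,interpolation=cv2.INTER_CUBIC)
u,v=w2pix('top',[[602,148.5,286]])[0].astype(int)
B=cv2.resize(b[v-50:v+50,u-50:u+50],None,fx=4,fy=4,interpolation=cv2.INTER_CUBIC)
print(u-50,v-50);cv2.imwrite('pics/e1.png',np.hstack([A,B]))
E
```

```text
time: 16.13
tool_pos: [529.2, 10.2, 332.0]
tcp_rot: [3.14, -0.443, 0.534]
contact_force: [-0.6, -0.1, -1.0]
grip_width: 33.7
finger_force: 29.8
time: 16.97
tool_pos: [566.8, 127.7, 316.3]
tcp_rot: [3.14, -0.404, 0.608]
contact_force: [-0.9, 0.4, -1.2]
grip_width: 33.8
finger_force: 29.8
time: 17.8
tool_pos: [567.1, 125.1, 317.9]
tcp_rot: [3.138, -0.406, 0.606]
contact_force: [-0.0, 0.8, -1.2]
grip_width: 33.7
finger_force: 29.8
[[234.00262222 239.21350519]
 [232.51479442 224.68322122]] [[217.20138104 190.35449616]
 [215.38996399 181.1539478 ]]
167 140
```

View pics/e1.png

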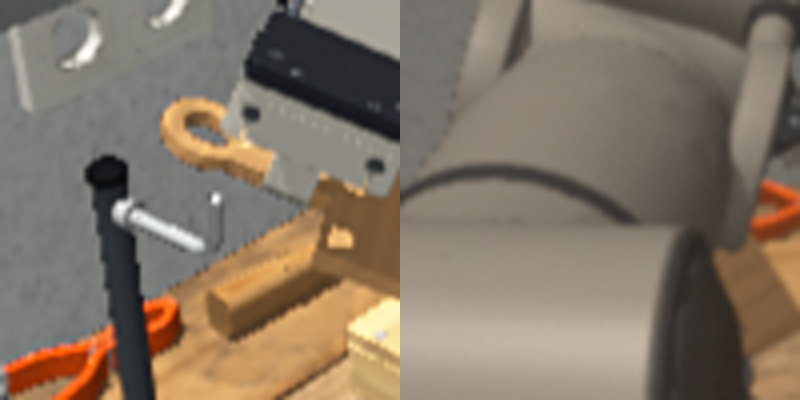

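The left crop shows the eye centred at about (205,130), straight above the hook tip at (216,197), matching prediction within 2–3 mm. The top view is hidden by the arm. I lower the eye.

```bash
python3 -m pendant '[[[0,0,-0.12],[0,0,0],-0.6],[[0,0,-0.12],[0,0,0],-0.6],[[0,0,-0.12],[0,0,0],-0.6],[[0,0,-0.12],[0,0,0],-0.6],[[0,0,-0.12],[0,0,0],-0.6],[[0,0,-0.12],[0,0,0],-0.6],[[0,0,-0.12],[0,0,0],-0.6],[[0,0,-0.12],[0,0,0],-0.6],[[0,0,-0.12],[0,0,0],-0.6],[[0,0,-0.12],[0,0,0],-0.6]]'
python3 - <<'E'
from h import *
a=bot.capture('scene');cv2.imwrite('pics/e2.png',a)
E
```

```text
time: 18.73
tool_pos: [567.2, 125.1, 281.5]
tcp_rot: [3.138, -0.406, 0.606]
contact_force: [0.4, -0.6, -0.9]
grip_width: 33.8
finger_force: 29.8
```

No contact force with the plate around the tip, so it is threaded; carry on.

```bash
python3 -m pendant '[[[0,0,-0.07],[0,0,0],-0.6],[[0,0,-0.07],[0,0,0],-0.6],[[0,0,-0.07],[0,0,0],-0.6],[[0,0,-0.07],[0,0,0],-0.6],[[0,0,-0.07],[0,0,0],-0.6],[[0,0,-0.07],[0,0,0],-0.6],[[0,0,-0.07],[0,0,0],-0.6],[[0,0,-0.07],[0,0,0],-0.6],[[0,0,-0.07],[0,0,0],-0.6],[[0,0,-0.04],[0,0,0],-0.6]]'
python3 - <<'E'
from plan import *
o=bot.get_obs();x0=o['tool_pos'];R0=Ro.from_euler('xyz',o['tcp_rot']);print(x0)
for e,al in W[2:]:
    x,R=pose(e,al,.6);print(al,x,((x-x0)/30),'rot',(R*R0.inv()).as_rotvec()/.12);x0,R0=x,R
E
```

```text
time: 19.62
tool_pos: [567.1, 125.1, 261.4]
tcp_rot: [3.138, -0.406, 0.606]
contact_force: [-0.0, -0.4, -0.3]
grip_width: 33.6
finger_force: 29.8
[567.073 125.118 261.389]
0.8 [573.922 127.657 236.99 ] [ 0.228  0.085 -0.813] rot [ 1.88  -2.692 -0.031]
1.0 [583.649 130.606 223.851] [ 0.324  0.098 -0.438] rot [ 0.941 -1.376 -0.   ]
1.2 [596.467 134.433 213.755] [ 0.427  0.128 -0.337] rot [ 0.941 -1.376  0.   ]
1.3 [605.225 136.718 210.176] [ 0.292  0.076 -0.119] rot [ 0.471 -0.688  0.   ]
```

```bash
python3 -m pendant '[[[0.025,0.01,-0.09],[0.21,-0.3,0],-0.6],[[0.025,0.01,-0.09],[0.21,-0.3,0],-0.6],[[0.025,0.01,-0.09],[0.21,-0.3,0],-0.6],[[0.025,0.01,-0.09],[0.21,-0.3,0],-0.6],[[0.025,0.01,-0.09],[0.21,-0.3,0],-0.6],[[0.025,0.01,-0.09],[0.21,-0.3,0],-0.6],[[0.025,0.01,-0.09],[0.21,-0.3,0],-0.6],[[0.025,0.01,-0.09],[0.21,-0.3,0],-0.6],[[0.025,0.01,-0.09],[0.2,-0.29,0],-0.6],[[0,0,0],[0,0,0],-0.6]]'
```

```text
time: 20.45
tool_pos: [573.0, 127.4, 235.9]
tcp_rot: [-3.14, -0.799, 0.601]
contact_force: [-0.0, 0.6, -1.8]
grip_width: 33.5
finger_force: 29.8
```

```bash
python3 -m pendant '[[[0.04,0.012,-0.05],[0.12,-0.17,0],-0.6],[[0.04,0.012,-0.05],[0.12,-0.17,0],-0.6],[[0.04,0.012,-0.05],[0.12,-0.17,0],-0.6],[[0.04,0.012,-0.05],[0.12,-0.17,0],-0.6],[[0.04,0.012,-0.05],[0.12,-0.17,0],-0.6],[[0.04,0.012,-0.05],[0.12,-0.17,0],-0.6],[[0.04,0.012,-0.05],[0.12,-0.17,0],-0.6],[[0.04,0.012,-0.05],[0.12,-0.17,0],-0.6],[[0,0,0],[0,0,0],-0.6],[[0,0,0],[0,0,0],-0.6]]'
```

```text
time: 21.28
tool_pos: [583.5, 130.8, 225.3]
tcp_rot: [-3.137, -0.998, 0.601]
contact_force: [-0.9, -0.2, -0.7]
grip_width: 33.7
finger_force: 29.8
```

```bash
python3 -m pendant '[[[0.053,0.016,-0.04],[0.12,-0.17,0],-0.6],[[0.053,0.016,-0.04],[0.12,-0.17,0],-0.6],[[0.053,0.016,-0.04],[0.12,-0.17,0],-0.6],[[0.053,0.016,-0.04],[0.12,-0.17,0],-0.6],[[0.053,0.016,-0.04],[0.12,-0.17,0],-0.6],[[0.053,0.016,-0.04],[0.12,-0.17,0],-0.6],[[0.053,0.016,-0.04],[0.12,-0.17,0],-0.6],[[0.053,0.016,-0.04],[0.12,-0.17,0],-0.6],[[0,0,0],[0,0,0],-0.6],[[0,0,0],[0,0,0],-0.6]]'
```

```text
time: 22.12
tool_pos: [596.3, 134.9, 215.8]
tcp_rot: [-3.129, -1.198, 0.594]
contact_force: [0.1, -0.7, -0.7]
grip_width: 33.5
finger_force: 29.8
```

```bash
python3 - <<'E'
from plan import *
o=bot.get_obs();x0=o['tool_pos'];R0=Ro.from_euler('xyz',o['tcp_rot']);q=o['joint_positions'];print(q)
x,R=pose(E(50,244.5),1.45,.6);print(x,((x-x0)/30),'rot',(R*R0.inv()).as_rotvec()/.12,ik(x,R,q),x-R.apply([0,0,300]))
E
```

```text
[-0.278  0.442  2.197  2.013  0.924 -1.079]
[611.739 139.939 206.466] [ 0.514  0.17  -0.311] rot [ 1.158 -1.749 -0.049] (array([-0.288,  0.594,  2.272,  2.208,  1.28 , -1.349]), np.float64(3.789561257387201e-16)) [365.942 -28.219 242.617]
```

```bash
python3 -m pendant '[[[0.06,0.02,-0.035],[0.14,-0.22,0],-0.6],[[0.06,0.02,-0.035],[0.14,-0.22,0],-0.6],[[0.06,0.02,-0.035],[0.14,-0.22,0],-0.6],[[0.06,0.02,-0.035],[0.14,-0.22,0],-0.6],[[0.06,0.02,-0.035],[0.14,-0.22,0],-0.6],[[0.06,0.02,-0.035],[0.14,-0.22,0],-0.6],[[0.06,0.02,-0.035],[0.14,-0.22,0],-0.6],[[0.06,0.02,-0.035],[0.14,-0.22,0],-0.6],[[0,0,0],[0,0,0],-0.6],[[0,0,0],[0,0,0],-0.6]]'
python3 -m pendant '[[[0,0,0],[0,0,0],-0.6],[[0,0,0],[0,0,0],-0.6],[[0,0,0],[0,0,0],-0.3],[[0,0,0],[0,0,0],-0.22],[[0,0,0],[0,0,0],-0.15],[[0,0,0],[0,0,0],-0.1],[[0,0,0],[0,0,0],0],[[0,0,0],[0,0,0],0.1],[[0,0,0],[0,0,0],0.2],[[0,0,0],[0,0,0],0.3]]'
```

```text
time: 22.95
tool_pos: [610.7, 139.8, 207.3]
tcp_rot: [3.103, -1.448, 0.644]
contact_force: [0.2, 0.5, -0.5]
grip_width: 33.7
finger_force: 29.8
time: 23.78
tool_pos: [610.6, 139.4, 207.4]
tcp_rot: [3.094, -1.45, 0.651]
contact_force: [0.0, 0.1, -0.5]
grip_width: 57.2
finger_force: 0.0
```

```bash
python3 -m pendant '[[[0,0,0],[0,0,0],0.4],[[-0.08,-0.056,0.012],[0,0,0],0.4],[[-0.16,-0.11,0.024],[0,0,0],0.4],[[-0.25,-0.17,0.036],[0,0,0],0.4],[[-0.33,-0.22,0.05],[0,0,0],0.4],[[-0.33,-0.22,0.05],[0,0,0],0.4],[[-0.33,-0.22,0.05],[0,0,0],0.4],[[-0.33,-0.22,0.05],[0,0,0],0.4],[[-0.33,-0.22,0.05],[0,0,0],0.4],[[0,0,0],[0,0,0],0.4]]'
python3 -m pendant '[[[0,0,0],[0,0,0],0.4],[[0,0,0],[0,0,0],0.4],[[0,0,0],[0,0,0],0.4],[[0,0,0],[0,0,0],0.4],[[0,0,0],[0,0,0],0.4],[[0,0,0],[0,0,0],0.4],[[0,0,0],[0,0,0],0.4],[[0,0,0],[0,0,0],0.4],[[0,0,0],[0,0,0],0.4],[[0,0,0],[0,0,0],0.4]]'
python3 - <<'E'
from h import *
a=bot.capture('scene');cv2.imwrite('pics/f1.png',cv2.resize(a[190:430,150:450],None,fx=2.5,fy=2.5,interpolation=cv2.INTER_CUBIC))
E
```

```text
time: 24.62
tool_pos: [545.1, 95.2, 217.3]
tcp_rot: [3.105, -1.449, 0.638]
contact_force: [0.3, -0.4, 0.6]
grip_width: 64.4
finger_force: 0.0
time: 25.45
tool_pos: [546.4, 96.3, 217.1]
tcp_rot: [3.094, -1.45, 0.651]
contact_force: [0.6, -0.7, -0.3]
grip_width: 64.6
finger_force: 0.0
```

View pics/f1.png

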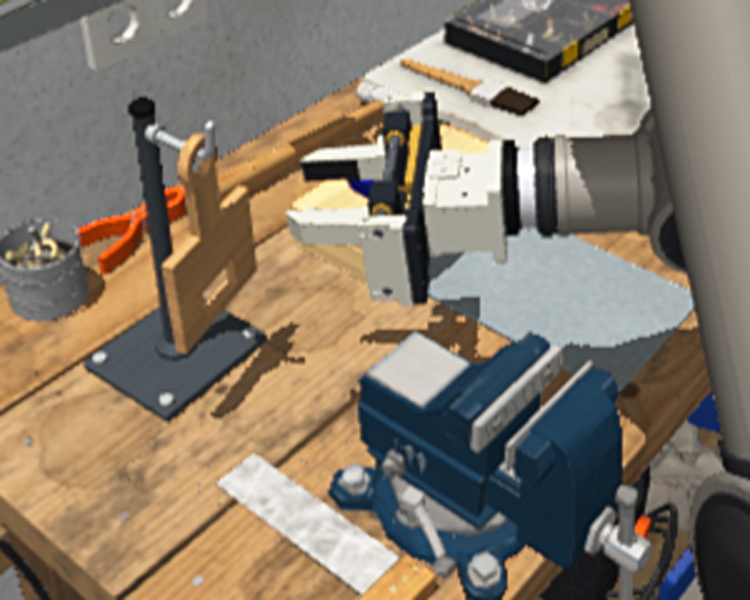

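The template hangs by its eye on the hook (190,150), free of the gripper (fingers at x≥290). I let it settle, check it is still, and hand in.

```bash
for i in 1 2; do python3 -m pendant '[[[0,0,0],[0,0,0],0.4],[[0,0,0],[0,0,0],0.4],[[0,0,0],[0,0,0],0.4],[[0,0,0],[0,0,0],0.4],[[0,0,0],[0,0,0],0.4],[[0,0,0],[0,0,0],0.4],[[0,0,0],[0,0,0],0.4],[[0,0,0],[0,0,0],0.4],[[0,0,0],[0,0,0],0.4],[[0,0,0],[0,0,0],0.4]]' | head -1; done
python3 - <<'E'
from h import *
f=[bot.capture('scene')[230:340,205:260].astype(int) for _ in range(6)]
d=[np.abs(x-f[0]).mean().round(2) for x in f];print(d)
if max(d)<1.5: print(bot.close_job())
E
```

```text
time: 26.33
time: 27.17
[np.float64(0.0), np.float64(0.58), np.float64(0.58), np.float64(0.58), np.float64(0.58), np.float64(0.57)]
the job is handed in; nothing more can be done
None
```

The template was dragged out flat, picked up by its tab and hung by its eye on the hook, hanging still and clear of the gripper when I handed the job in at about 27 s; I moved nothing near the tape roll, try square or torch, though I took no final picture of them.

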